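# Seat the temperature logger in the dry-block heater

### The job

We are about to check the heater's temperature. Take the wireless temperature logger (the tall-headed one) out of the storage stand, feel for the large middle well of the heater's metal block with the foot of its stem, and press it gently straight in until the underside of its head sits flush on the block, then let go. Never ram it against the block, and leave the other things where they are.

Things in the scene. Friction and masses are not known exactly. Their poses are not given: they have to be found in the camera images.
- logger: Wireless temperature logger, 95 to 155 g: plain steel stem 14 mm in diameter, 45 mm long, with a flat sharp-edged foot, below a black round head 30 mm in diameter and 42 mm tall. Origin at the centre of the stem's foot, z up the stem (head from z = 45 to 87 mm). It starts upright in one of the stand's holes, its head resting on the stand. Grip it by the head.
- stand: Grey storage stand, fixed, 60 (x) by 190 (y) by 50 mm high, with three 17 mm upright holes 60 mm apart along its y axis. Origin at the centre of its underside, z up. Two stopper plugs stand in the other two holes: same stem and head diameter as the logger, but heads only 12 mm tall.
- heater: Dry-block heater, fixed; white housing 190 (x) by 160 (y) by 80 mm high, panel on its -x face. An aluminium block 88 by 74 mm lies in a pocket 100 by 86 mm in its top; the block's flat level top is 95 mm above the bench. In its middle is the large well: blind, upright, 15 mm in diameter, no chamfer; six 8 mm wells lie 32 mm off in x. Origin: centre of the underside, z up.
- pocket (a point): Centre of the heater's pocket at the height of the block's top, 95 mm above the bench; axes as the heater's. The block, and with it the large well, lies off this point by an unknown amount, up to 4.5 mm either way along x and along y, and is not turned. It does not shift under handling. Nothing measures where it lies: find the well by feel or by camera.
- pad (a joint): The push-out pad inside the large well (a brass disc). 0: its top is 35 mm below the block's top. It slides down, up to 0.012 m, against a steady friction of about 8 N (no spring) and stays where it is pushed; with the logger's head flush on the block it reads 0.010 m.
- plug1: Stopper plug in the stand (see stand), 60 g; origin at the foot of its stem. To be left alone.
- plug2: The other stopper plug, the same. To be left alone.
- tipbox: Pipette-tip box, 82 by 117 by 70 mm, blue with a white lid, on the bench behind the work. To be left alone.
- jar: Closed jar, 64 mm in diameter, 110 mm high, on the bench behind the work. To be left alone.
Mind the look-alikes: they are no part of the job. Leave any blue or turquoise look-alike of the logger alone.

How it is judged:
On the way, in this order (a step that is already met when the one before it is completed fails the run):
1. the logger is lifted clear of the stand and upright (height (world z) of logger above 0.06 m and angle between logger's own z axis and vertical below 0.3 rad), for 0.1 s.
2. its stem has entered the large well (z of logger in the frame of pocket below -0.006 m and horizontal distance between logger and pocket below 0.009 m), for 0.1 s.
At the end, for the whole second after the job is handed in: The logger stands upright (within 0.06 rad) in the large well (foot within 9 mm of the pocket centre in plan), its head flush on the block (foot at least 43 mm below the block top, 45 mm being fully home), the push-out pad pressed down more than 7.5 mm, at rest and released (z of logger in the frame of pocket below -0.043 m and horizontal distance between logger and pocket below 0.009 m and angle between logger's own z axis and vertical below 0.06 rad and value of joint pad above 0.0075 m and linear speed of logger below 0.02 m/s); the robot touches nothing.
It fails at once if the logger pressed against the heater or its block with more than 40 N (contact force between logger and heater above 40 N).
It fails at once if a stopper plug moved by more than 15 mm (distance of any of plug1, plug2 from where it was at the start of the episode above 0.015 m).
It fails at once if the tip box or the jar moved by more than 20 mm (distance of any of tipbox, jar from where it was at the start of the episode above 0.02 m).
It also fails if it takes over 67 s, if anything falls off the work surface, if the arm or the gripper's body presses on something with over 40 N, if the wrist force passes 120 N, or if a joint passes its speed limit or range.

### The arm

A 6-joint arm with a two-finger parallel gripper is mounted at the origin on the work surface. World frame = base frame: x ahead of the robot, y to its left, z up, the work surface at z = 0. Lengths are in m, angles in rad, forces in N, time in s.
With the tool pointing down it reaches from about 0.35 to 0.85 m from the base axis. Payload 8.1 kg.
Tool frame: the origin (TCP) lies midway between the tips of the shut fingers; the grasp point (between the pads) lies 19 mm behind it; z points along the fingers, y is the line along which they close (so a half turn about z gives the same grasp; the last joint's range is limited). The gripper opens to 93 mm and grips with 3 to 60 N. Pads are 15 mm wide; open, the fingers measure 128 mm over their backs; the gripper's body (75 mm by 188 mm) begins 65 mm behind the grasp point.
Start: joints at [-1.279, 0.13, 1.488, -0, 1.523, -0.085], TCP at [0.221, -0.558, 0.219] pointing down, gripper open.
Joint ranges: [-2.96, 2.96], [-0.89, 2.26], [0.02, 2.5], [-1.34, 4.48], [0, 2.73], [-2.66, 2.66]. Speed limits (rad/s): [2.39, 2.39, 2.79, 3.14, 3.14, 3.14].

### API

Orientations are given as a rotation vector (axis times angle).
In Python, from plant import read_state, read_camera, camera_model, close_job gives the robot as it stands. The module is installed in compiled form; this text tells all that it offers.
- The arm moves only by the tool carry_out, never from a script. Its argument "moves" is a list of rows, each an object of numbers: "jaw": the finger opening in m, from 0 to 0.093; "dx", "dy", "dz": the shift along the tool's x, y, z in m; "yaw": the turn about the tool's z in rad. In form: [{"jaw": .., "dx": .., "dy": .., "dz": .., "yaw": ..}, ...]. A call has 1 to 8 rows; each row shifts and turns the commanded pose from where the row before left it, along the tool's axes as they then stand; what a row does not reach is not made up. A row lasts 1/8 s, in which the tool goes at most 62.5 mm and 10.7 degrees, less where a joint would pass 70% of its speed; a pose out of reach is approached as far as the arm can. A call is refused whole if a number of a shift passes 0.0625 or a number of a turn 0.188, either way. A call with a gripper value outside its range is refused whole. The fingers move at their own pace and stop on an object; "grip_force" is the grip in N (left out, the last holds). Time passes only in rows, so rows that do not move let the fingers close. It gives the time, the measured TCP pose, the force, the opening and the grip force at its end, in the units of the state.
- read_state(): the state, without advancing time (a new reading comes with each control period).
- read_camera(name): name is "scene" or "top"; returns the picture (400x640x3 uint8, red, green, blue); there is no depth.
- camera_model(name): a dict with "camera_matrix" (3x3 intrinsics, pixels), "k1" (the pictures are not rectified: a ray, as slopes to the right and down, at radius r is drawn at 1 + k1 r^2 times it, then the intrinsics apply), "view" (4x4, takes a point from world to camera coordinates). Camera axes: x right, y up, looking along -z (the intrinsics and any distortion apply to the point x, -y, -z); pixel columns grow to the right and rows downward; lengths in m; the calibration is good to about 2 mm. A picture is of the moment at which its call begins. camera_model takes no time and is no camera call.
- close_job(): hands the job in; it is judged then, once.
The state is a dict: "t": time; "q": joint angles; "dq": joint speeds; "joint_torque": joint torques, N m; "tool_pos": TCP position; "orientation": TCP orientation; "force": force on the tool from outside, world axes, zero at the start; "wrist_torque": the same for the moment, N m; "opening": finger opening in m; "gripper_force": force on a finger pad.
Only numpy, scipy, OpenCV 4.12 (cv2) and the standard library are available. Lean on these libraries where they do the work, as an engineer would, in place of code of your own. Each camera call takes 0.05 s, during which the arm holds its last target. There are 200 camera calls.

## Working session

There is one attempt and no reset: what is moved stays moved. The work goes in short steps, Python scripts to look and compute and a tool call to move; the robot and the scene stay as the last step left them, time stands still between calls to the robot, and variables do not carry over. Pictures are saved under pics/ and viewed, at most 10 in all, crops included, and the job is handed in when it is done.

Besides the shell and the picture viewer there is one more tool, called after "Call:" in YAML: its name, and indented under it one key for each argument. carry_out: Moves the arm, as the interface text tells. Its arguments: {"type":"object","properties":{"moves":{"type":"array","items":{"type":"object","properties":{"jaw":{"type":"number"},"dx":{"type":"number"},"dy":{"type":"number"},"dz":{"type":"number"},"yaw":{"type":"number"}}}},"grip_force":{"type":"number"}},"required":["moves"]}

```bash
mkdir -p pics; cat > h.py <<'E'
import numpy as np, cv2
from plant import *
from scipy.spatial.transform import Rotation as R
def grab(n,f):
    im=read_camera(n); cv2.imwrite('pics/'+f,im[:,:,::-1]); return im
def ray(n,u,v):
    m=camera_model(n);K=np.array(m['camera_matrix']);V=np.array(m['view']);k=m['k1']
    d=np.linalg.inv(K)@[u,v,1]; s=d[:2].copy(); p=s.copy()
    for _ in range(30): p=s/(1+k*(p@p))
    d=V[:3,:3].T@np.array([p[0],-p[1],-1]); c=-V[:3,:3].T@V[:3,3]
    return c,d
def at(n,u,v,z):
    c,d=ray(n,u,v); return c+d*(z-c[2])/d[2]
def proj(n,P):
    m=camera_model(n);K=np.array(m['camera_matrix']);V=np.array(m['view'])
    q=V[:3,:3]@np.array(P)+V[:3,3]; s=np.array([q[0],-q[1]])/-q[2]; s=s*(1+m['k1']*(s@s))
    return (K@[s[0],s[1],1])[:2]
E
python3 - <<'E'
from h import *
np.set_printoptions(precision=3,suppress=True)
for n in('scene','top'):
    grab(n,n+'0.png'); m=camera_model(n); print(n,np.array(m['camera_matrix']),m['k1'],ray(n,320,200))
s=read_state();print(s)
print(R.from_rotvec(s['orientation']).as_matrix())
E
```

```text
scene [[489.775   0.    320.342]
 [  0.    489.775 206.697]
 [  0.      0.      1.   ]] -0.0693755398096158 (array([1.362, 0.117, 0.607]), array([-0.832, -0.071, -0.55 ]))
top [[402.676   0.    314.509]
 [  0.    402.676 197.597]
 [  0.      0.      1.   ]] -0.060393586185828706 (array([0.467, 0.047, 0.845]), array([ 0.186, -0.006, -0.983]))
{'t': 0.1, 'q': array([-1.279,  0.131,  1.489, -0.   ,  1.523, -0.085]), 'dq': array([ 0.001, -0.001, -0.002,  0.   , -0.   , -0.001]), 'joint_torque': array([  0.001, -56.135, -49.309,   0.077,   0.029,  -0.   ]), 'tool_pos': array([ 0.221, -0.557,  0.218]), 'orientation': array([-3.084, -0.588,  0.   ]), 'force': array([-0.072,  0.11 , -0.6  ]), 'wrist_torque': array([ 0.017, -0.022, -0.039]), 'gripper_force': 0.0, 'opening': 0.0933282967223174}
[[ 0.93   0.368 -0.001]
 [ 0.368 -0.93   0.002]
 [ 0.    -0.002 -1.   ]]
```

View pics/scene0.png

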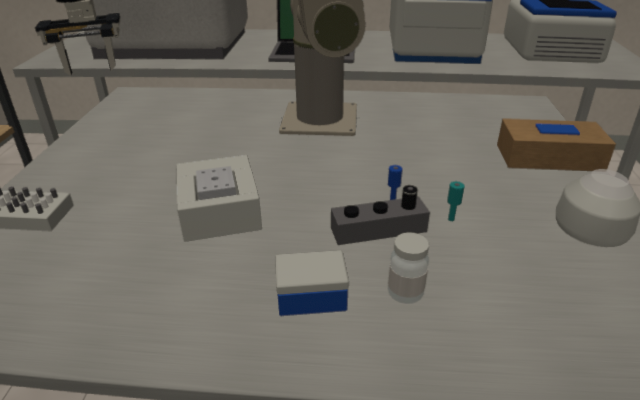

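View pics/top0.png

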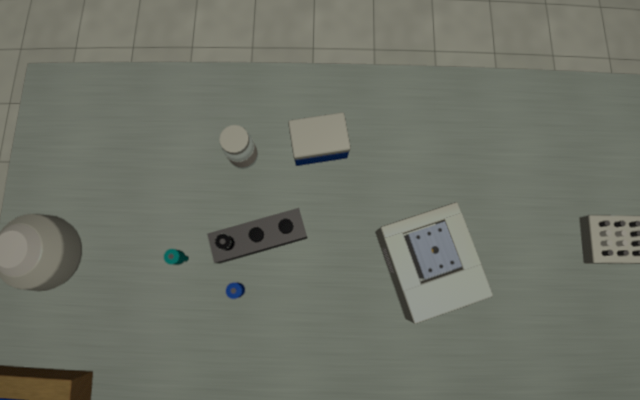

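```bash
python3 - <<'E'
from h import *
a=cv2.imread('pics/top0.png'); b=cv2.imread('pics/scene0.png')
z=lambda i,x,y,w,h,s: cv2.resize(i[y:y+h,x:x+w],None,fx=s,fy=s,interpolation=cv2.INTER_CUBIC)
o=np.zeros((600,800,3),np.uint8)
o[:300,:400]=z(a,395,210,80,60,5); o[:300,400:]=z(a,200,205,80,60,5)
o[300:,:400]=z(b,175,155,80,60,5); o[300:,400:]=z(b,360,160,80,60,5)
cv2.imwrite('pics/crop0.png',o)
E
```

```text
(no output)
```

View pics/crop0.png

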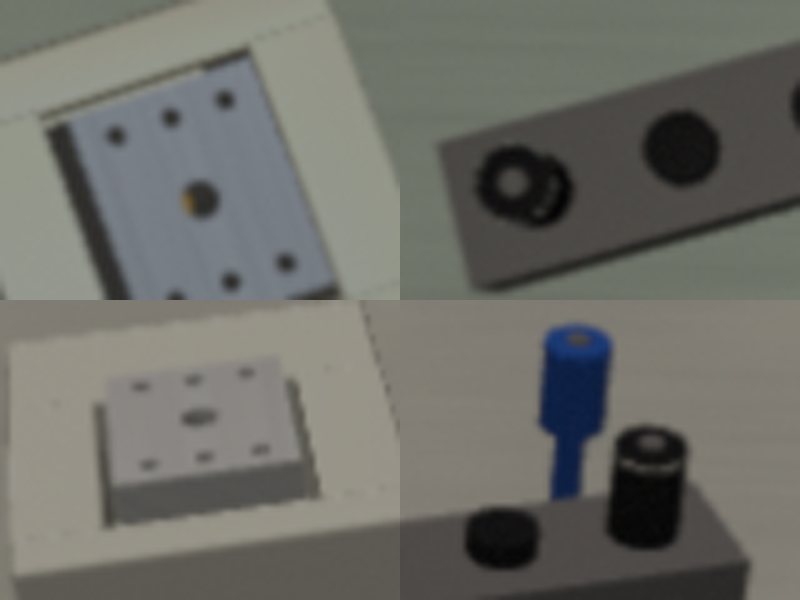

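```bash
python3 - <<'E'
from h import *
np.set_printoptions(precision=4,suppress=True)
T=lambda x,y,ox,oy:(ox+(x+.5)/5-.5,oy+(y+.5)/5-.5)
def tri(a,b):
    (c,d),(e,f)=ray('top',*a),ray('scene',*b)
    A=np.c_[d,-f]; t=np.linalg.lstsq(A,e-c,rcond=None)[0]
    return c+d*t[0],e+f*t[1]
wt=T(201,199.5,395,210); ws=T(199.3,117.5,175,155)
print('well',at('top',*wt,.095),at('scene',*ws,.095),tri(wt,ws))
lt=T(113,180,200,205); ls=T(252,142,360,160)
L=at('top',*lt,.092); print('logger',L,at('scene',*ls,.092),tri(lt,ls))
p=at('top',*T(282,148,200,205),.062); print('plug',p,at('scene',*T(102,223,360,160),.062), p-L, np.degrees(np.arctan2(*(p-L)[[1,0]])))
a=at('top',*T(117,135,395,210),.095);b=at('top',*T(225,99,395,210),.095);print('row',b-a,np.degrees(np.arctan2(*(b-a)[[1,0]])))
E
```

```text
well [ 0.5193 -0.1735  0.095 ] [ 0.5202 -0.1719  0.095 ] (array([ 0.5193, -0.1735,  0.0948]), array([ 0.5191, -0.1722,  0.0944]))
logger [0.5288 0.2239 0.092 ] [0.5274 0.2252 0.092 ] (array([0.5288, 0.2238, 0.0926]), array([0.5288, 0.225 , 0.0929]))
plug [0.5452 0.1654 0.062 ] [0.5443 0.1673 0.062 ] [ 0.0163 -0.0585 -0.03  ] -74.41865505174677
row [ 0.0142 -0.0413  0.    ] -71.03753929888522
```

Call:
carry_out:
  moves:
    - {"yaw":-0.183,"jaw":0.06}
    - {"yaw":-0.183}
    - {"yaw":-0.183}
    - {"yaw":-0.183}
    - {"yaw":-0.183}
    - {"yaw":-0.183}
    - {"yaw":-0.183}
    - {"yaw":-0.183}

```text
invalid input at $.moves[0]: expected keys jaw, dx, dy, dz, yaw
```

Call:
carry_out:
  moves:
    - {"dx":0.044,"dy":0.033}
    - {"dx":0.044,"dy":0.033}
    - {"dx":0.044,"dy":0.033}
    - {"dx":0.044,"dy":0.033}
    - {"dx":0.044,"dy":0.033}
    - {"dx":0.044,"dy":0.033}
    - {"dx":0.044,"dy":0.033}
    - {"dx":0.044,"dy":0.033}

```text
invalid input at $.moves[0]: expected keys jaw, dx, dy, dz, yaw
```

Call:
carry_out:
  moves:
    - {"dx":0.044,"dy":0.033}
    - {"dx":0.044,"dy":0.033}
    - {"dx":0.044,"dy":0.033}
    - {"dx":0.044,"dy":0.033}
    - {"dx":0.044,"dy":0.033}
    - {"dx":0.044,"dy":0.033}
    - {}

```text
invalid input at $.moves[0]: expected keys jaw, dx, dy, dz, yaw
```

```bash
cat >> h.py <<'E'
def rel(x,y,z):
    s=read_state(); M=R.from_rotvec(s['orientation']).as_matrix()
    print('t',s['t'],'pos',s['tool_pos'],'tooly',M[:,1],'toolz',M[:,2],'F',s['force'],'open',s['opening'])
    print('tool delta',M.T@(np.array([x,y,z])-s['tool_pos']))
np.set_printoptions(precision=4,suppress=True)
E
python3 -c "
from h import *
rel(.528,.2245,.062)"
```

```text
t 0.1 pos [ 0.2206 -0.5574  0.2177] tooly [ 0.3679 -0.9299 -0.0016] toolz [-0.0005  0.0016 -1.    ] F [-0.0719  0.1098 -0.5999] open 0.0933282967223174
tool delta [ 0.5735 -0.6137  0.1568]
```

All keys are required.

Call:
carry_out:
  moves:
    - {"jaw":0.06,"dx":0,"dy":0,"dz":0,"yaw":-0.183}
    - {"jaw":0.06,"dx":0,"dy":0,"dz":0,"yaw":-0.183}
    - {"jaw":0.06,"dx":0,"dy":0,"dz":0,"yaw":-0.183}
    - {"jaw":0.06,"dx":0,"dy":0,"dz":0,"yaw":-0.183}
    - {"jaw":0.06,"dx":0,"dy":0,"dz":0,"yaw":-0.183}
    - {"jaw":0.06,"dx":0,"dy":0,"dz":0,"yaw":-0.183}
    - {"jaw":0.06,"dx":0,"dy":0,"dz":0,"yaw":-0.183}
    - {"jaw":0.06,"dx":0,"dy":0,"dz":0,"yaw":-0.183}

```text
t: 1.1
tool_pos: [0.2207, -0.5576, 0.218]
orientation: [-1.894, -2.505, -0.001]
force: [-0.8, 0.6, -0.8]
opening: 0.0601
gripper_force: 0.0
```

Call:
carry_out:
  moves:
    - {"jaw":0.06,"dx":0.044,"dy":0.033,"dz":0,"yaw":0}
    - {"jaw":0.06,"dx":0.044,"dy":0.033,"dz":0,"yaw":0}
    - {"jaw":0.06,"dx":0.044,"dy":0.033,"dz":0,"yaw":0}
    - {"jaw":0.06,"dx":0.044,"dy":0.033,"dz":0,"yaw":0}
    - {"jaw":0.06,"dx":0.044,"dy":0.033,"dz":0,"yaw":0}
    - {"jaw":0.06,"dx":0.044,"dy":0.033,"dz":0,"yaw":0}
    - {"jaw":0.06,"dx":0.044,"dy":0.033,"dz":0,"yaw":0}
    - {"jaw":0.06,"dx":0.044,"dy":0.033,"dz":0,"yaw":0}

```text
t: 2.1
tool_pos: [0.3815, -0.1465, 0.2184]
orientation: [1.903, 2.5, 0.0]
force: [1.6, -0.7, -0.5]
opening: 0.0602
gripper_force: 0.0
```

Call:
carry_out:
  moves:
    - {"jaw":0.06,"dx":0.044,"dy":0.033,"dz":0,"yaw":0}
    - {"jaw":0.06,"dx":0.044,"dy":0.033,"dz":0,"yaw":0}
    - {"jaw":0.06,"dx":0.044,"dy":0.033,"dz":0,"yaw":0}
    - {"jaw":0.06,"dx":0.044,"dy":0.033,"dz":0,"yaw":0}
    - {"jaw":0.06,"dx":0.044,"dy":0.033,"dz":0,"yaw":0}
    - {"jaw":0.06,"dx":0.044,"dy":0.033,"dz":0,"yaw":0}
    - {"jaw":0.06,"dx":0,"dy":0,"dz":0,"yaw":0}

```text
t: 2.98
tool_pos: [0.5016, 0.1621, 0.2175]
orientation: [-1.896, -2.503, 0.001]
force: [0.2, 0.3, -0.2]
opening: 0.0599
gripper_force: 0.0
```

```bash
python3 -c "
from h import *
rel(.528,.2245,.062)"
```

```text
t 2.975 pos [0.5016 0.1621 0.2175] tooly [ 0.9626  0.2707 -0.0018] toolz [-0.0019  0.0004 -1.    ] F [ 0.2123  0.3489 -0.2095] open 0.05988509877531017
tool delta [0.0528 0.0426 0.1554]
```

Call:
carry_out:
  moves:
    - {"jaw":0.06,"dx":0.0264,"dy":0.0213,"dz":0,"yaw":0}
    - {"jaw":0.06,"dx":0.0264,"dy":0.0213,"dz":0,"yaw":0}
    - {"jaw":0.06,"dx":0,"dy":0,"dz":0.04,"yaw":0}
    - {"jaw":0.06,"dx":0,"dy":0,"dz":0.04,"yaw":0}
    - {"jaw":0.06,"dx":0,"dy":0,"dz":0,"yaw":0}

```text
t: 3.6
tool_pos: [0.5256, 0.2195, 0.1346]
orientation: [-1.9, -2.496, 0.011]
force: [0.3, 0.0, -0.3]
opening: 0.06
gripper_force: 0.0
```

```bash
python3 - <<'E'
from h import *
rel(.528,.2245,.058)
a=grab('top','t1.png')[:,:,::-1]; b=grab('scene','s1.png')[:,:,::-1]
z=lambda i,x,y,w,h,s: cv2.resize(i[y:y+h,x:x+w],None,fx=s,fy=s,interpolation=cv2.INTER_CUBIC)
cv2.imwrite('pics/crop1.png',np.hstack([z(a,175,195,100,100,4),z(b,350,125,100,100,4)]))
E
```

```text
t 3.6 pos [0.5256 0.2195 0.1346] tooly [ 0.9639  0.2662 -0.0082] toolz [-0.0078 -0.0027 -1.    ] F [ 0.3055  0.0295 -0.302 ] open 0.05996339348128808
tool delta [0.0042 0.0042 0.0766]
```

View pics/crop1.png

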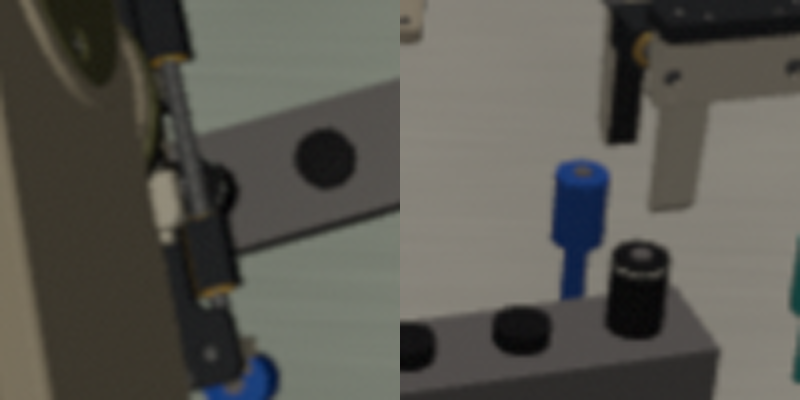

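Call:
carry_out:
  moves:
    - {"jaw":0.06,"dx":0.004,"dy":0.004,"dz":0,"yaw":0}
    - {"jaw":0.06,"dx":0,"dy":0,"dz":0.03,"yaw":0}
    - {"jaw":0.06,"dx":0,"dy":0,"dz":0.03,"yaw":0}
    - {"jaw":0.06,"dx":0,"dy":0,"dz":0.01,"yaw":0}
    - {"jaw":0.06,"dx":0,"dy":0,"dz":0,"yaw":0}
    - {"jaw":0.06,"dx":0,"dy":0,"dz":0,"yaw":0}

```text
t: 4.45
tool_pos: [0.5328, 0.2267, 0.0706]
orientation: [1.901, 2.499, 0.004]
force: [0.4, -0.3, -1.0]
opening: 0.0599
gripper_force: 0.0
```

```bash
python3 -c "
from h import *
rel(.528,.2245,.058)"
```

```text
t 4.45 pos [0.5328 0.2267 0.0706] tooly [0.9638 0.2667 0.0028] toolz [ 0.0026  0.0009 -1.    ] F [ 0.3818 -0.3235 -0.9581] open 0.05988588261162947
tool delta [-0.0008 -0.0052  0.0126]
```

Call:
carry_out:
  moves:
    - {"jaw":0.06,"dx":-0.001,"dy":-0.005,"dz":0.0,"yaw":0}
    - {"jaw":0.06,"dx":0,"dy":0,"dz":0.0125,"yaw":0}
    - {"jaw":0.06,"dx":0,"dy":0,"dz":0,"yaw":0}
    - {"jaw":0.06,"dx":0,"dy":0,"dz":0,"yaw":0}

```text
t: 4.95
tool_pos: [0.5267, 0.2238, 0.0558]
orientation: [-1.902, -2.5, 0.001]
force: [0.7, -0.2, 0.1]
opening: 0.0597
gripper_force: 0.0
```

Call:
carry_out:
  moves:
    - {"jaw":0.036,"dx":0,"dy":0,"dz":0,"yaw":0}
    - {"jaw":0.032,"dx":0,"dy":0,"dz":0,"yaw":0}
    - {"jaw":0.02,"dx":0,"dy":0,"dz":0,"yaw":0}
    - {"jaw":0.0,"dx":0,"dy":0,"dz":0,"yaw":0}
    - {"jaw":0.0,"dx":0,"dy":0,"dz":0,"yaw":0}
    - {"jaw":0.0,"dx":0,"dy":0,"dz":0,"yaw":0}
  grip_force: 30

```text
t: 5.7
tool_pos: [0.5271, 0.2239, 0.0563]
orientation: [1.902, 2.5, 0.0]
force: [-0.3, -0.2, 0.6]
opening: 0.0296
gripper_force: 30.0
```

```bash
python3 -c "
from h import *
rel(.528,.2245,.058);print(read_state()['wrist_torque'])"
```

```text
t 5.7 pos [0.5271 0.2239 0.0563] tooly [0.9638 0.2667 0.0003] toolz [ 0.0003  0.0001 -1.    ] F [-0.2672 -0.1695  0.6085] open 0.029552501479921896
tool delta [ 0.0003  0.0011 -0.0017]
[ 0.015  -0.1061  0.0232]
```

Call:
carry_out:
  moves:
    - {"jaw":0.0,"dx":0,"dy":0,"dz":-0.01,"yaw":0}
    - {"jaw":0.0,"dx":0,"dy":0,"dz":-0.03,"yaw":0}
    - {"jaw":0.0,"dx":0,"dy":0,"dz":-0.045,"yaw":0}
    - {"jaw":0.0,"dx":0,"dy":0,"dz":-0.045,"yaw":0}
    - {"jaw":0.0,"dx":0,"dy":0,"dz":0,"yaw":0}
    - {"jaw":0.0,"dx":0,"dy":0,"dz":0,"yaw":0}

```text
t: 6.45
tool_pos: [0.5267, 0.2238, 0.1859]
orientation: [-1.902, -2.5, 0.0]
force: [-0.6, 0.4, -2.1]
opening: 0.0292
gripper_force: 30.0
```

Call:
carry_out:
  moves:
    - {"jaw":0.0,"dx":-0.03,"dy":-0.009,"dz":0,"yaw":0}
    - {"jaw":0.0,"dx":-0.05,"dy":-0.015,"dz":0,"yaw":0}
    - {"jaw":0.0,"dx":-0.055,"dy":-0.0165,"dz":0,"yaw":0}
    - {"jaw":0.0,"dx":-0.055,"dy":-0.0165,"dz":0,"yaw":0}
    - {"jaw":0.0,"dx":-0.055,"dy":-0.0165,"dz":0,"yaw":0}
    - {"jaw":0.0,"dx":-0.055,"dy":-0.0165,"dz":0,"yaw":0}
    - {"jaw":0.0,"dx":-0.05,"dy":-0.015,"dz":0,"yaw":0}
    - {"jaw":0.0,"dx":-0.03,"dy":-0.009,"dz":0,"yaw":0}

```text
t: 7.45
tool_pos: [0.5167, -0.1748, 0.1838]
orientation: [-1.903, -2.495, 0.002]
force: [0.7, 0.0, -1.3]
opening: 0.0295
gripper_force: 30.0
```

Call:
carry_out:
  moves:
    - {"jaw":0.0,"dx":0,"dy":0,"dz":0,"yaw":0}
    - {"jaw":0.0,"dx":0,"dy":0,"dz":0,"yaw":0}
    - {"jaw":0.0,"dx":0,"dy":0,"dz":0,"yaw":0}

```text
t: 7.82
tool_pos: [0.5182, -0.1715, 0.1854]
orientation: [-1.9, -2.5, 0.0]
force: [-0.2, -0.9, -1.1]
opening: 0.0295
gripper_force: 30.0
```

```bash
python3 - <<'E'
from h import *
rel(.5187,-.1733,.156)
b=grab('scene','s2.png')[:,:,::-1];a=grab('top','t2.png')[:,:,::-1]
z=lambda i,x,y,w,h,s: cv2.resize(i[y:y+h,x:x+w],None,fx=s,fy=s,interpolation=cv2.INTER_CUBIC)
cv2.imwrite('pics/crop2.png',np.hstack([z(b,170,110,100,100,4),z(a,385,200,100,100,4)]))
E
```

```text
t 7.825 pos [ 0.5182 -0.1715  0.1854] tooly [ 0.9634  0.268  -0.0009] toolz [-0.0011  0.0008 -1.    ] F [-0.1628 -0.9097 -1.0766] open 0.029518605225977174
tool delta [-0.0019 -0.      0.0294]
```

View pics/crop2.png

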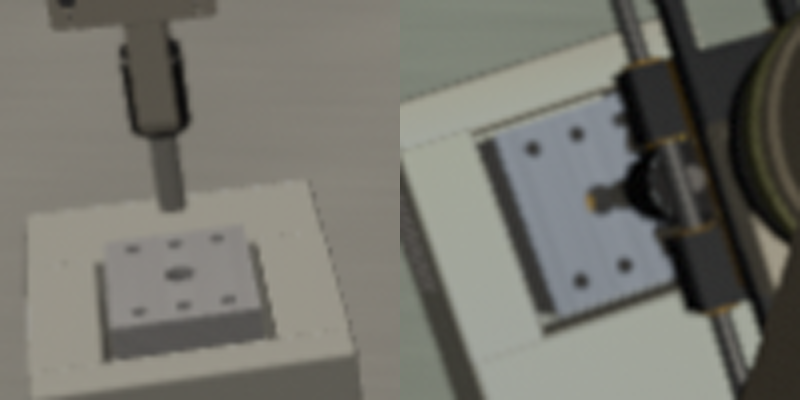

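Call:
carry_out:
  moves:
    - {"jaw":0.0,"dx":-0.002,"dy":0,"dz":0.012,"yaw":0}
    - {"jaw":0.0,"dx":0,"dy":0,"dz":0.014,"yaw":0}
    - {"jaw":0.0,"dx":0,"dy":0,"dz":0.006,"yaw":0}
    - {"jaw":0.0,"dx":0,"dy":0,"dz":0,"yaw":0}
    - {"jaw":0.0,"dx":0,"dy":0,"dz":0,"yaw":0}
    - {"jaw":0.0,"dx":0,"dy":0,"dz":0,"yaw":0}

```text
t: 8.68
tool_pos: [0.5193, -0.1748, 0.1547]
orientation: [1.902, 2.499, 0.0]
force: [-1.4, -0.3, -0.7]
opening: 0.0295
gripper_force: 30.0
```

```bash
python3 - <<'E'
from h import *
rel(.5187,-.1733,.1463)
b=grab('scene','s3.png')[:,:,::-1];a=grab('top','t3.png')[:,:,::-1]
z=lambda i,x,y,w,h,s: cv2.resize(i[y:y+h,x:x+w],None,fx=s,fy=s,interpolation=cv2.INTER_CUBIC)
cv2.imwrite('pics/crop3.png',np.hstack([z(b,190,150,50,50,8),z(a,412,225,50,50,8)]))
E
```

```text
t 8.675 pos [ 0.5193 -0.1748  0.1547] tooly [0.9638 0.2667 0.0007] toolz [ 0.0009 -0.0004 -1.    ] F [-1.3988 -0.2941 -0.7   ] open 0.029499122320405052
tool delta [ 0.0017 -0.0002  0.0084]
```

View pics/crop3.png

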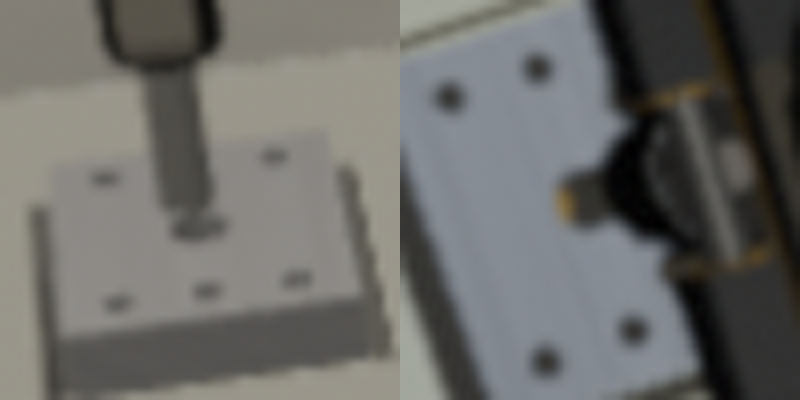

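```bash
python3 - <<'E'
from h import *
g=lambda n,P,ox,oy:(np.array(proj(n,P))-[ox,oy]+.5)*8
w=at('scene',*( (np.array([200,227])+.5)/8-.5+[190,150]),.095);print(w)
for z in(.095,.100,.1034,.11,.12,.14):
    print(z,g('scene',[w[0],w[1],z],190,150), g('scene',[w[0],w[1]+.001,z],190,150)-g('scene',[w[0],w[1],z],190,150))
wt=at('top',435.1,249.8,.095)
for z in(.1034,.1484,.1904): print(g('top',[*wt[:2],z],412,225))
E
```

```text
[ 0.5195 -0.1718  0.095 ]
0.095 [200.5 227.5] [3.799  0.1249]
0.1 [198.0161 210.6994] [3.8092 0.1236]
0.1034 [196.3205 199.2225] [3.8161 0.1226]
0.11 [193.0139 176.8217] [3.8295 0.1208]
0.12 [187.9655 142.5712] [3.85   0.1179]
0.14 [177.7287  72.9316] [3.8916 0.1118]
[199.3481 200.047 ]
[260.0595 186.4865]
[324.0112 172.1692]
```

```bash
python3 - <<'E'
from h import *
b=cv2.imread('pics/s3.png',0).astype(int);a=cv2.imread('pics/t3.png',0).astype(int)
print('scene cols 204..222');
for r in range(157,182): print(r,b[r,204:223])
print('top rows 240..260, cols 430..440')
for r in range(240,260): print(r,a[r,428:442])
w=[.5195,-.1718]
for z in(.1034,.11,.12,.13,.14): print(proj('scene',[*w,z]))
E
```

```text
scene cols 204..222
157 [ 66  52  55  53  50  47  45  44  43  42  61  93 108 122 128 129 129 130
 128]
158 [105  90  81  60  44  42  40  40  50  56  86 121 132 140 143 142 142 142
 141]
159 [124 120 113  92  71  66  65  65  68  70  98 133 144 148 150 149 149 148
 148]
160 [140 140 137 118  90  77  76  75  72  71  99 138 148 149 150 149 149 150
 149]
161 [149 148 146 128  96  79  77  76  73  71  92 136 148 149 150 149 149 149
 149]
162 [149 149 147 129  96  79  77  76  73  69  82 134 148 149 149 149 149 149
 149]
163 [149 149 148 134 101  79  77  76  74  71  77 132 148 149 149 149 149 150
 149]
164 [149 149 148 141 110  81  77  76  75  71  74 124 145 149 149 149 149 149
 149]
165 [150 149 149 146 113  82  76  76  76  72  74 117 143 149 149 149 149 149
 149]
166 [149 149 149 146 118  86  77  77  76  72  72 108 140 148 148 149 148 148
 147]
167 [149 149 150 147 124  92  78  77  76  73  73 100 136 144 143 143 142 141
 140]
168 [148 148 148 146 126  94  78  77  76  73  71  90 129 138 138 138 136 136
 135]
169 [143 142 142 140 126  96  79  77  76  74  70  79 124 135 135 136 136 134
 122]
1
[... 1667 characters left out ...]
4 107  79  55  50  48  39  23   6   2   5]
251 [138 137 135 128 112  82  56  50  52  51  40  22   8   4]
252 [138 137 136 131 120  92  66  58  64  77  79  60  29   9]
253 [138 137 137 135 129 114  97  91 100 115 121 104  72  35]
254 [137 138 137 136 136 133 128 126 132 137 139 133 111  75]
255 [137 138 138 136 135 137 138 138 140 140 141 141 133 113]
256 [137 137 137 137 135 137 139 139 139 139 140 141 140 134]
257 [137 137 137 138 136 136 138 139 139 138 140 141 140 138]
258 [137 137 137 137 136 135 137 139 139 139 139 140 141 138]
259 [137 136 137 137 137 136 135 138 140 139 139 140 141 139]
[214.0488 174.3985]
[213.6355 171.5985]
[213.0045 167.3172]
[212.3677 162.9887]
[211.725  158.6123]
```

Call:
carry_out:
  moves:
    - {"jaw":0.0,"dx":0.0023,"dy":-0.0004,"dz":0.005,"yaw":0}
    - {"jaw":0.0,"dx":0,"dy":0,"dz":0,"yaw":0}
    - {"jaw":0.0,"dx":0,"dy":0,"dz":0,"yaw":0}
    - {"jaw":0.0,"dx":0,"dy":0,"dz":0,"yaw":0}

```text
t: 9.28
tool_pos: [0.518, -0.1726, 0.1492]
orientation: [1.902, 2.5, 0.0]
force: [0.2, -0.5, -1.9]
opening: 0.0296
gripper_force: 30.0
```

```bash
python3 - <<'E'
from h import *
rel(.5187,-.1733,.1463)
b=grab('scene','s4.png')[:,:,::-1];a=grab('top','t4.png')[:,:,::-1]
z=lambda i,x,y,w,h,s: cv2.resize(i[y:y+h,x:x+w],None,fx=s,fy=s,interpolation=cv2.INTER_CUBIC)
cv2.imwrite('pics/crop4.png',np.hstack([z(b,190,150,50,50,8),z(a,412,225,50,50,8)]))
b=cv2.imread('pics/s4.png',0).astype(int);a=cv2.imread('pics/t4.png',0).astype(int)
for r in range(168,182,1): print(r,b[r,206:221])
for r in range(243,256): print(r,a[r,429:442])
E
```

```text
t 9.275 pos [ 0.518  -0.1726  0.1492] tooly [0.9638 0.2668 0.0001] toolz [ 0.0001 -0.0001 -1.    ] F [ 0.1783 -0.4703 -1.9058] open 0.029618992366701975
tool delta [-0.0009  0.0005  0.0029]
168 [148 147 145 137 106  80  76  77  75  70  76 125 137 138 137]
169 [142 141 139 136 106  81  77  76  75  71  73 114 132 136 136]
170 [137 136 136 134 109  84  77  77  75  72  71 101 128 135 136]
171 [136 137 136 134 115  89  78  77  76  73  71  96 127 136 137]
172 [136 136 136 135 118  91  79  76  76  73  72  95 127 135 136]
173 [136 136 136 135 122  94  79  77  76  74  71  89 126 135 137]
174 [136 136 136 135 124  97  79  77  76  74  70  79 125 135 137]
175 [137 137 137 135 131 102  79  77  77  75  71  75 123 135 137]
176 [137 137 137 137 134 107  83  78  76  75  71  74 114 133 137]
177 [137 137 137 137 134 108  83  77  77  76  73  77 109 132 137]
178 [137 137 137 137 133 102  78  77  78  79  81  88 116 132 136]
179 [137 137 137 137 135 111  88  83  84  89 103 110 128 135 137]
180 [137 137 137 136 136 131 125 118 117 123 129 132 136 137 137]
181 [137 138 137 137 137 138 138 137 136 138 138 138 138 137 137]
243 [139 140 139 139 141 142 131  92  43  12   3  11  29]
244 [139 140 139 139 140 138 116  69  23   2   6  15  31]
245 [138 140 140 135 133 123  90  44   9   4   4  17  39]
246 [137 138 134 121 104  82  49  17   1   3   6  20  43]
247 [136 136 123  95  67  46  21   6   3   4   5  23  47]
248 [137 133 113  77  51  37  22   4   3   5   5  22  45]
249 [136 133 110  74  49  38  23   8   3   2   3  16  39]
250 [138 133 110  76  52  42  27  11   2   6   5   9  35]
251 [137 134 119  90  61  48  34  19   5   4   3   6  27]
252 [138 136 129 111  83  63  52  41  22   7   1   5  12]
253 [138 137 135 129 114  98  91  90  65  33  14   3   3]
254 [138 137 136 136 134 128 127 127 107  74  42  17   8]
255 [138 138 136 136 138 138 139 139 133 114  87  59  42]
```

View pics/crop4.png

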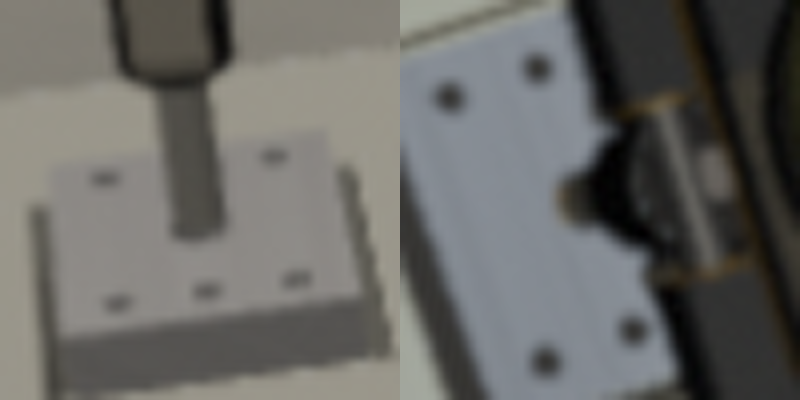

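Call:
carry_out:
  moves:
    - {"jaw":0.0,"dx":0,"dy":0,"dz":0.001,"yaw":0}
    - {"jaw":0.0,"dx":0,"dy":0,"dz":0.001,"yaw":0}
    - {"jaw":0.0,"dx":0,"dy":0,"dz":0.001,"yaw":0}
    - {"jaw":0.0,"dx":0,"dy":0,"dz":0.0005,"yaw":0}
    - {"jaw":0.0,"dx":0,"dy":0,"dz":0,"yaw":0}

```text
t: 10.0
tool_pos: [0.518, -0.1726, 0.1456]
orientation: [1.902, 2.5, 0.0]
force: [0.0, 0.6, -0.4]
opening: 0.0294
gripper_force: 30.0
```

Call:
carry_out:
  moves:
    - {"jaw":0.0,"dx":0,"dy":0,"dz":0.0005,"yaw":0}
    - {"jaw":0.0,"dx":0,"dy":0,"dz":0,"yaw":0}

```text
t: 10.25
tool_pos: [0.518, -0.1726, 0.1452]
orientation: [1.902, 2.5, 0.0]
force: [0.8, -0.1, -1.4]
opening: 0.0295
gripper_force: 30.0
```

Call:
carry_out:
  moves:
    - {"jaw":0.0,"dx":0,"dy":0,"dz":0.0005,"yaw":0}
    - {"jaw":0.0,"dx":0,"dy":0,"dz":0.0005,"yaw":0}
    - {"jaw":0.0,"dx":0,"dy":0,"dz":0,"yaw":0}

```text
t: 10.62
tool_pos: [0.518, -0.1726, 0.1441]
orientation: [1.902, 2.5, 0.0]
force: [1.2, -0.9, -1.5]
opening: 0.0295
gripper_force: 30.0
```

Call:
carry_out:
  moves:
    - {"jaw":0.0,"dx":0,"dy":0,"dz":0.0005,"yaw":0}
    - {"jaw":0.0,"dx":0,"dy":0,"dz":0.0005,"yaw":0}
    - {"jaw":0.0,"dx":0,"dy":0,"dz":0,"yaw":0}

```text
t: 11.0
tool_pos: [0.518, -0.1726, 0.1431]
orientation: [1.902, 2.5, 0.0]
force: [0.6, 0.0, -1.4]
opening: 0.0295
gripper_force: 30.0
```

Call:
carry_out:
  moves:
    - {"jaw":0.0,"dx":0,"dy":0,"dz":0.001,"yaw":0}
    - {"jaw":0.0,"dx":0,"dy":0,"dz":0.001,"yaw":0}
    - {"jaw":0.0,"dx":0,"dy":0,"dz":0.001,"yaw":0}
    - {"jaw":0.0,"dx":0,"dy":0,"dz":0.001,"yaw":0}
    - {"jaw":0.0,"dx":0,"dy":0,"dz":0,"yaw":0}

```text
t: 11.62
tool_pos: [0.518, -0.1726, 0.139]
orientation: [-1.902, -2.5, -0.0]
force: [2.1, -0.6, -0.8]
opening: 0.0296
gripper_force: 30.0
```

Call:
carry_out:
  moves:
    - {"jaw":0.0,"dx":0,"dy":0,"dz":0.001,"yaw":0}
    - {"jaw":0.0,"dx":0,"dy":0,"dz":0.001,"yaw":0}
    - {"jaw":0.0,"dx":0,"dy":0,"dz":0.001,"yaw":0}
    - {"jaw":0.0,"dx":0,"dy":0,"dz":0.001,"yaw":0}
    - {"jaw":0.0,"dx":0,"dy":0,"dz":0,"yaw":0}

```text
t: 12.25
tool_pos: [0.518, -0.1726, 0.135]
orientation: [1.902, 2.5, 0.0]
force: [1.8, -0.6, -1.7]
opening: 0.0299
gripper_force: 30.0
```

Call:
carry_out:
  moves:
    - {"jaw":0.0,"dx":0,"dy":0.0002,"dz":0.001,"yaw":0}
    - {"jaw":0.0,"dx":0,"dy":0,"dz":0.0015,"yaw":0}
    - {"jaw":0.0,"dx":0,"dy":0,"dz":0.0015,"yaw":0}
    - {"jaw":0.0,"dx":0,"dy":0,"dz":0.0015,"yaw":0}
    - {"jaw":0.0,"dx":0,"dy":0,"dz":0.0015,"yaw":0}
    - {"jaw":0.0,"dx":0,"dy":0,"dz":0.0015,"yaw":0}
    - {"jaw":0.0,"dx":0,"dy":0,"dz":0.0015,"yaw":0}

```text
t: 13.12
tool_pos: [0.5182, -0.1725, 0.125]
orientation: [-1.902, -2.5, 0.0]
force: [0.9, -0.6, -1.6]
opening: 0.0295
gripper_force: 30.0
```

Call:
carry_out:
  moves:
    - {"jaw":0.0,"dx":0,"dy":0,"dz":0.0015,"yaw":0}
    - {"jaw":0.0,"dx":0,"dy":0,"dz":0.0015,"yaw":0}
    - {"jaw":0.0,"dx":0,"dy":0,"dz":0.0015,"yaw":0}
    - {"jaw":0.0,"dx":0,"dy":0,"dz":0.0015,"yaw":0}
    - {"jaw":0.0,"dx":0,"dy":0,"dz":0.0015,"yaw":0}
    - {"jaw":0.0,"dx":0,"dy":0,"dz":0.0015,"yaw":0}

```text
t: 13.88
tool_pos: [0.5182, -0.1725, 0.116]
orientation: [1.902, 2.5, -0.0]
force: [1.4, -1.1, -0.5]
opening: 0.0296
gripper_force: 30.0
```

Call:
carry_out:
  moves:
    - {"jaw":0.0,"dx":0,"dy":0,"dz":0.001,"yaw":0}
    - {"jaw":0.0,"dx":0,"dy":0,"dz":0.001,"yaw":0}
    - {"jaw":0.0,"dx":0,"dy":0,"dz":0.001,"yaw":0}
    - {"jaw":0.0,"dx":0,"dy":0,"dz":0.001,"yaw":0}
    - {"jaw":0.0,"dx":0,"dy":0,"dz":0.001,"yaw":0}
    - {"jaw":0.0,"dx":0,"dy":0,"dz":0.001,"yaw":0}
  grip_force: 40

```text
t: 14.62
tool_pos: [0.5183, -0.1727, 0.1109]
orientation: [1.902, 2.5, -0.0]
force: [-2.1, -0.2, 7.0]
opening: 0.0293
gripper_force: 40.0
```

Call:
carry_out:
  moves:
    - {"jaw":0.0,"dx":0,"dy":0,"dz":0.001,"yaw":0}
    - {"jaw":0.0,"dx":0,"dy":0,"dz":0.001,"yaw":0}
    - {"jaw":0.0,"dx":0,"dy":0,"dz":0.001,"yaw":0}

```text
t: 15.0
tool_pos: [0.5184, -0.1726, 0.1081]
orientation: [1.902, 2.5, 0.0]
force: [-1.1, 0.2, 7.3]
opening: 0.0296
gripper_force: 40.0
```

Call:
carry_out:
  moves:
    - {"jaw":0.0,"dx":0,"dy":0,"dz":0.001,"yaw":0}
    - {"jaw":0.0,"dx":0,"dy":0,"dz":0.001,"yaw":0}

```text
t: 15.25
tool_pos: [0.5184, -0.1727, 0.1061]
orientation: [1.902, 2.5, 0.0]
force: [-2.1, -0.5, 6.8]
opening: 0.0297
gripper_force: 40.0
```

Call:
carry_out:
  moves:
    - {"jaw":0.0,"dx":0,"dy":0,"dz":0.001,"yaw":0}
    - {"jaw":0.0,"dx":0,"dy":0,"dz":0.001,"yaw":0}
    - {"jaw":0.0,"dx":0,"dy":0,"dz":0.001,"yaw":0}

```text
t: 15.62
tool_pos: [0.5183, -0.1727, 0.1031]
orientation: [1.902, 2.5, -0.0]
force: [-2.0, 0.3, 6.0]
opening: 0.0296
gripper_force: 40.0
```

Call:
carry_out:
  moves:
    - {"jaw":0.0,"dx":0,"dy":0,"dz":0.0005,"yaw":0}
    - {"jaw":0.0,"dx":0,"dy":0,"dz":0.0005,"yaw":0}
    - {"jaw":0.0,"dx":0,"dy":0,"dz":0,"yaw":0}

```text
t: 16.0
tool_pos: [0.5183, -0.1726, 0.102]
orientation: [1.902, 2.5, 0.0]
force: [-0.7, 0.8, 6.8]
opening: 0.0292
gripper_force: 40.0
```

Call:
carry_out:
  moves:
    - {"jaw":0.0,"dx":0,"dy":0,"dz":0.0005,"yaw":0}
    - {"jaw":0.0,"dx":0,"dy":0,"dz":0,"yaw":0}

```text
t: 16.25
tool_pos: [0.5184, -0.1727, 0.1015]
orientation: [1.902, 2.5, -0.0]
force: [-1.9, 0.6, 5.8]
opening: 0.0292
gripper_force: 40.0
```

Call:
carry_out:
  moves:
    - {"jaw":0.0,"dx":0,"dy":0,"dz":0.0003,"yaw":0}
    - {"jaw":0.0,"dx":0,"dy":0,"dz":0,"yaw":0}

```text
t: 16.5
tool_pos: [0.5184, -0.1727, 0.1013]
orientation: [1.902, 2.5, -0.0]
force: [-2.1, 0.3, 6.4]
opening: 0.0295
gripper_force: 40.0
```

Call:
carry_out:
  moves:
    - {"jaw":0.0,"dx":0,"dy":0,"dz":0.0003,"yaw":0}
    - {"jaw":0.0,"dx":0,"dy":0,"dz":0,"yaw":0}

```text
t: 16.75
tool_pos: [0.5184, -0.1727, 0.1012]
orientation: [1.902, 2.5, 0.0]
force: [-2.7, 0.9, 7.7]
opening: 0.0295
gripper_force: 40.0
```

Call:
carry_out:
  moves:
    - {"jaw":0.0,"dx":0,"dy":0,"dz":0.0003,"yaw":0}
    - {"jaw":0.0,"dx":0,"dy":0,"dz":0,"yaw":0}

```text
t: 17.0
tool_pos: [0.5184, -0.1727, 0.1012]
orientation: [1.902, 2.5, -0.0]
force: [-3.4, 1.0, 10.8]
opening: 0.0294
gripper_force: 40.0
```

Call:
carry_out:
  moves:
    - {"jaw":0.0,"dx":0,"dy":0,"dz":0.0002,"yaw":0}
    - {"jaw":0.0,"dx":0,"dy":0,"dz":0,"yaw":0}

```text
t: 17.25
tool_pos: [0.5185, -0.1727, 0.1012]
orientation: [1.902, 2.5, 0.0]
force: [-3.1, 1.6, 11.8]
opening: 0.0294
gripper_force: 40.0
```

Call:
carry_out:
  moves:
    - {"jaw":0.034,"dx":0,"dy":0,"dz":0,"yaw":0}
    - {"jaw":0.05,"dx":0,"dy":0,"dz":0,"yaw":0}
    - {"jaw":0.06,"dx":0,"dy":0,"dz":0,"yaw":0}
    - {"jaw":0.06,"dx":0,"dy":0,"dz":0,"yaw":0}
    - {"jaw":0.06,"dx":0,"dy":0,"dz":-0.01,"yaw":0}
    - {"jaw":0.06,"dx":0,"dy":0,"dz":-0.04,"yaw":0}
    - {"jaw":0.06,"dx":0,"dy":0,"dz":-0.05,"yaw":0}
    - {"jaw":0.06,"dx":0,"dy":0,"dz":-0.03,"yaw":0}

```text
t: 18.25
tool_pos: [0.5191, -0.1729, 0.2334]
orientation: [1.9, 2.497, 0.002]
force: [0.7, -0.6, -0.3]
opening: 0.06
gripper_force: 0.0
```

Call:
carry_out:
  moves:
    - {"jaw":0.06,"dx":0,"dy":-0.04,"dz":0,"yaw":0}
    - {"jaw":0.06,"dx":0,"dy":-0.04,"dz":0,"yaw":0}
    - {"jaw":0.06,"dx":0,"dy":0,"dz":0,"yaw":0}
    - {"jaw":0.06,"dx":0,"dy":0,"dz":0,"yaw":0}

```text
t: 18.75
tool_pos: [0.4416, -0.194, 0.2303]
orientation: [1.902, 2.499, 0.001]
force: [-0.2, -0.3, 0.4]
opening: 0.0602
gripper_force: 0.0
```

```bash
python3 - <<'E'
from h import *
b=grab('scene','s5.png')[:,:,::-1];a=grab('top','t5.png')[:,:,::-1]
z=lambda i,x,y,w,h,s: cv2.resize(i[y:y+h,x:x+w],None,fx=s,fy=s,interpolation=cv2.INTER_CUBIC)
cv2.imwrite('pics/crop5.png',np.hstack([z(b,175,120,80,80,5),z(a,395,205,80,80,5)]))
E
```

```text
(no output)
```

View pics/crop5.png

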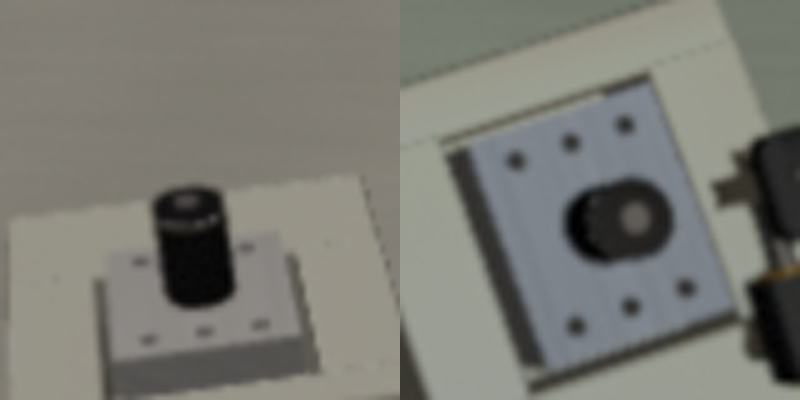

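The logger stands upright with its head flush on the block (scene crop about (195,250), i.e. pixel (214,170)), and the gripper is clear of it.

```bash
python3 -c "
from plant import *
print(close_job())"
```

```text
the job is handed in; nothing more can be done
None
```

The job is handed in: the logger is in the large well with its head flush on the block, released, with the gripper clear; pressing force read under 12 N at each check, and I saw no contact with anything else (no verdict came back).

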